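Shim the short foot of a comparator stand

ROBOT

A 6-joint arm with a two-finger parallel gripper is mounted at the origin on a cart in front of the work surface, level with it; the furniture and walls round the work are solid. World frame = base frame: x ahead of the robot, y to its left, z up, the work surface at z = 0. Lengths are in m, angles in rad, forces in N, time in s.
With the tool pointing down it reaches from about 0.275 to 0.85 m from the base axis. Payload 19 kg.
Tool frame: the origin (TCP) lies at the very end of the fingers, on their centre line; the grasp point (between the pads) lies 19 mm behind it; z points along the fingers, y is the line along which they close (so a half turn about z gives the same grasp; the last joint's range is limited). The gripper opens to 85 mm and grips with 20 to 120 N. Pads are 22 mm wide; open, the fingers measure 114 mm over their backs; the gripper's body (76 mm by 85 mm) begins 54 mm behind the grasp point. The pads swing forward as they close: fully open they stand 13 mm farther back than shut.
Start: joints at [1.084, 0.15, 1.437, -0, 1.554, -0.134], TCP at [0.199, 0.54, 0.231] pointing down, gripper open.
Joint ranges: [-2.8, 2.8], [-0.68, 2.1], [0.12, 2.68], [-1.39, 4.53], [0.16, 2.79], [-2.81, 2.81]. Speed limits (rad/s): [1.89, 1.89, 2.22, 3.01, 3.01, 3.01].

INTERFACE

Orientations are given as a rotation vector (axis times angle).
In Python, from workcell import manip gives the robot as it stands.
- The arm moves only by the tool carry_out, never from a script. Its argument "increments" is a list of rows, each a list of 5 numbers: the shift along the tool's x, y, z in units of 40 mm (1.0 is 40 mm), then the turn about the tool's z in degrees, then the opening in per cent of the stroke, from 0 (shut) to 100 (fully open). In form: [[tx, ty, tz, twist, jaw], ...]. A call has 1 to 8 rows; each row is the pose to reach, as a shift and turn from the pose commanded when the call began, along the tool's axes at that moment; what a row does not reach only later rows make up. A row lasts 1/12 s, in which the tool goes at most 41.7 mm and 7.16 degrees, less where a joint would pass 70% of its speed; a pose out of reach is approached as far as the arm can. A call with a gripper value outside its range is refused whole. The fingers move at their own pace and stop on an object; the grip force is fixed at half the most. Time passes only in rows, so rows that repeat a pose let the fingers close. It gives the time, the measured TCP pose, the force, the opening and the grip force at its end, in the units of the state.
- manip.observe(): the state, without advancing time (a new reading comes with each control period).
- manip.read_camera(name): name is "scene" or "top" or "wrist"; returns the picture (480x640x3 uint8, blue, green, red); there is no depth.
- manip.camera_info(name): a dict with "mtx" (3x3 intrinsics, pixels), "R" (3x3) and "t" (3): a world point X has camera coordinates R X + t. Camera axes: x right, y down, z forward; pixel columns grow to the right and rows downward; lengths in m; the calibration is good to about 2 mm. A picture is of the moment at which its call begins: read the wrist's pose just before it. camera_info takes no time and is no camera call; for the wrist camera it gives the pose at the moment of the call.
- manip.hand_in(): hands the job in; it is judged then, once.
The state is a dict: "t": time; "q": joint angles; "joint_velocities": joint speeds; "tau": joint torques, N m; "eef_pos": TCP position; "orientation": TCP orientation; "force": force on the tool from outside, world axes, zero at the start; "moment": the same for the moment, N m; "finger_gap": opening from 0.0 (shut) to 1.0 (fully open); "grip_force": force on a finger pad.
Only numpy, scipy, OpenCV 4.12 (cv2) and the standard library are available. Lean on these libraries where they do the work, as an engineer would, in place of code of your own. Each camera call takes 0.05 s, during which the arm holds its last target. There are 200 camera calls.

TASK

The grey dial-indicator stand rocks because its front left foot does not reach the bench. Take the two thin aluminium shims one by one and slide them lengthwise, squarely from the front, under that foot until both lie flat, one on the other, filling the gap beneath the middle of the foot. Do not shove the stand, and leave the thick block where it is.

Things in the scene. Friction and masses are not known exactly. Their poses are not given: they have to be found in the camera images.
- short_foot (a point): Centre of the underside, 18 mm above the bench, of the short front left foot (round, 34 mm across, lower edge bevelled) of a loose 2.5 kg grey stand. Axes of the stand: x from its front to its back (the way shims slide in), y left, z up. Its 150 x 150 mm base plate lies 32 to 60 mm up and overhangs this point by 18 mm to the front and left. Tall column at the back, right.
- shim_a_mid (a point): Plain aluminium plate 80 x 30 mm, 8 mm thick, lying flat, one of the two thin shims (50 g); either may go first. The point is its centre, half-way up; x along its length, y across its width, z up; the same either way round. Hold it across its width near one end, about 28 mm from its centre, to keep the fingers clear of the base plate; well in, its centre is about 18 mm in front of the foot's.
- shim_b_mid (a point): Plain aluminium plate 80 x 30 mm, 8 mm thick, lying flat, the other thin shim (50 g). The point is its centre, half-way up; x along its length, y across its width, z up; the same either way round. Hold it across its width near one end, about 28 mm from its centre, to keep the fingers clear of the base plate; well in, its centre is about 18 mm in front of the foot's.
- block_mid (a point): Plain aluminium plate 80 x 30 mm, 24 mm thick, lying flat, the thick block (about 140 g), too thick for the gap and not to be used. The point is its centre, half-way up; x along its length, y across its width, z up; the same either way round.
Things that resemble listed ones, but are neither listed nor needed, are in the scene too. What is shaped like the part that bears shim_b_mid but yellow is not meant.

How it is judged:
On the way:
1. one thin shim lies flat under the short foot while the other is still away from it (((x of shim_a_mid in the frame of short_foot between -0.035 and 0.022 m and y of shim_a_mid in the frame of short_foot between -0.015 and 0.015 m and angle between the x axis of shim_a_mid and the x axis of short_foot, either way round below 0.26 rad and height (world z) of shim_a_mid below 0.0155 m and angle between shim_a_mid's own z axis and vertical below 0.1 rad and horizontal distance between shim_b_mid and short_foot above 0.075 m) or (x of shim_b_mid in the frame of short_foot between -0.035 and 0.022 m and y of shim_b_mid in the frame of short_foot between -0.015 and 0.015 m and angle between the x axis of shim_b_mid and the x axis of short_foot, either way round below 0.26 rad and height (world z) of shim_b_mid below 0.0155 m and angle between shim_b_mid's own z axis and vertical below 0.1 rad and horizontal distance between shim_a_mid and short_foot above 0.075 m))), for 0.2 s.
At the end, for the whole second after the job is handed in: Both thin shims lie flat (5 deg), at rest and stacked under the short foot: centres at most 35 mm in front of or 22 mm behind the foot centre, within 15 mm sideways, along the stand's x axis within 15 deg; the stand is upright (3 deg) and pushed less than 25 mm (x of shim_a_mid in the frame of short_foot between -0.035 and 0.022 m and y of shim_a_mid in the frame of short_foot between -0.015 and 0.015 m and angle between the x axis of each of shim_a_mid, shim_b_mid and the x axis of short_foot, either way round below 0.26 rad and height (world z) of each of shim_a_mid, shim_b_mid below 0.0155 m and angle between each of shim_a_mid, shim_b_mid's own z axis and vertical below 0.1 rad and x of shim_b_mid in the frame of short_foot between -0.035 and 0.022 m and y of shim_b_mid in the frame of short_foot between -0.015 and 0.015 m and linear speed of each of shim_a, shim_b below 0.01 m/s and angle between short_foot's own z axis and vertical below 0.05 rad and not (distance of short_foot from where it was at the start of the episode above 0.025 m)); the robot touches nothing.
It fails at once if the stand was shoved more than 25 mm (distance of short_foot from where it was at the start of the episode above 0.025 m).
It fails at once if the thick block was moved more than 30 mm (distance of block_mid from where it was at the start of the episode above 0.03 m).
It also fails if it takes over 64 s, if anything falls off the work surface, if the arm or the gripper's body presses on something with over 40 N, if the wrist force passes 120 N, or if a joint passes its speed limit or range.

## Working session

There is one attempt and no reset: what is moved stays moved. The work goes in short steps, Python scripts to look and compute and a tool call to move; the robot and the scene stay as the last step left them, time stands still between calls to the robot, and variables do not carry over. Pictures are saved under pics/ and viewed, at most 10 in all, crops included, and the job is handed in when it is done.

Besides the shell and the picture viewer there is one more tool, called after ">>>" as name([rows], argument=value, ...), one row to a line, values as JSON. carry_out: Moves the arm, as the interface text tells. Its arguments: {"type":"object","properties":{"increments":{"type":"array"}},"required":["increments"]}

```bash
mkdir -p pics; ls
python3 - <<'E'
from workcell import manip
import cv2
s=manip.observe(); print(s)
for n in("top","scene"):
    cv2.imwrite(f"pics/{n}0.png",manip.read_camera(n)); c=manip.camera_info(n); print(n,c)
E
```

```text
pics
{'t': 0.0, 'q': array([ 1.08401101e+00,  1.50981453e-01,  1.43802006e+00,  1.98145520e-05,
        1.55377369e+00, -1.34026275e-01]), 'joint_velocities': array([ 4.29034898e-05, -4.67295645e-04,  8.47980499e-04,  6.43127425e-05,
        1.48693734e-03,  2.45875827e-04]), 'tau': array([-2.94110658e-03, -7.13037515e+01, -5.70852113e+01, -3.74325864e-04,
        9.15073673e-03, -2.02803534e-05]), 'eef_pos': array([0.19857169, 0.53937414, 0.2306835 ]), 'orientation': array([-5.51177783e-01, -3.09247740e+00,  1.75904452e-03]), 'force': array([ 0.75792232, -0.68938483, -0.69467128]), 'moment': array([0.07878471, 0.05177656, 0.00407397]), 'grip_force': 0.0, 'finger_gap': 1.0004427164214706}
top {'mtx': array([[459.03843786,   0.        , 305.75752828],
       [  0.        , 459.03843786, 232.82861925],
       [  0.        ,   0.        ,   1.        ]]), 'R': array([[-3.10868039e-03, -9.99994992e-01,  5.93917784e-04],
       [-9.92188722e-01,  3.01034547e-03, -1.24709574e-01],
       [ 1.24707161e-01, -9.76960733e-04, -9.92193111e-01]]), 't': array([0.07488663, 0.53627475, 0.89987342])}
scene {'mtx': array([[442.79329011,   0.        , 322.8566782 ],
       [  0.        , 442.79329011, 250.13936881],
       [  0.        ,   0.        ,   1.        ]]), 'R': array([[ 0.80468074, -0.5937018 , -0.0026595 ],
       [-0.44708816, -0.6030067 , -0.66067776],
       [ 0.39064188,  0.5328237 , -0.75066493]]), 't': array([-0.37742498,  0.31525065,  0.74585912])}
```

View pics/top0.png

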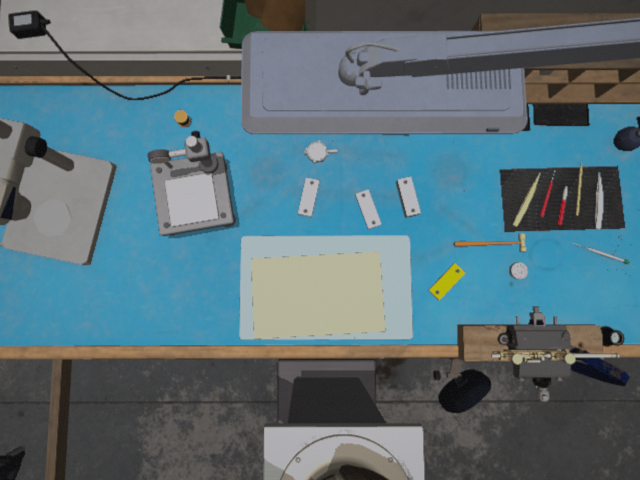

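View pics/scene0.png

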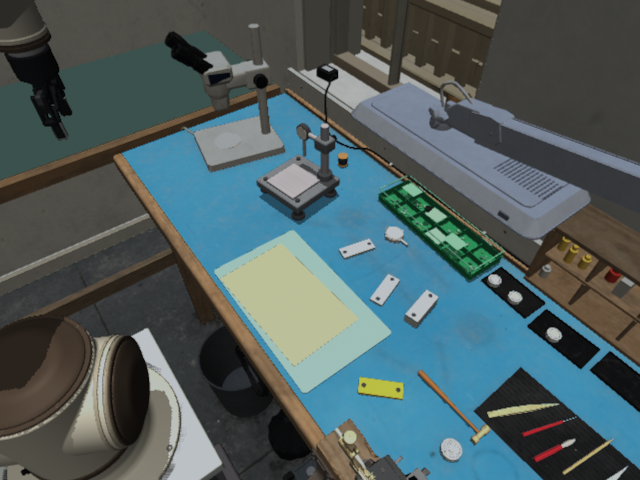

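Candidates for the thin shims: top (309,197), (369,209), (406,197) and yellow (447,281). In the scene view these are (357,248), (385,289), (421,307) and (381,388). The third looks thick, so it's the block, and yellow is excluded. I'll check this in a close crop and measure.

```bash
cat > h.py <<'E'
import numpy as np, cv2
from workcell import manip
def ray(n,uv,z,c=None):
    c=c or manip.camera_info(n); d=c["R"].T@np.linalg.solve(c["mtx"],[uv[0],uv[1],1.]); o=-c["R"].T@c["t"]
    return o+d*(z-o[2])/d[2]
def proj(n,X,c=None):
    c=c or manip.camera_info(n); p=c["mtx"]@(c["R"]@np.asarray(X)+c["t"]); return p[:2]/p[2]
E
python3 - <<'E'
from h import *
im=cv2.imread("pics/top0.png"); sc=cv2.imread("pics/scene0.png")
print("cam",[-manip.camera_info(n)["R"].T@manip.camera_info(n)["t"] for n in("top","scene")])
for n,I,ps in(("top",im,[(309,197),(369,209),(406,197)]),("scene",sc,[(357,248),(385,289),(421,307)])):
    hsv=cv2.cvtColor(I,cv2.COLOR_BGR2HSV); m=((hsv[...,1]<60)&(hsv[...,2]>140)).astype(np.uint8)
    m=cv2.morphologyEx(m,cv2.MORPH_CLOSE,np.ones((5,5)))
    k,L,st,ce=cv2.connectedComponentsWithStats(m)
    for p in ps:
        l=L[p[1],p[0]]; cs,_=cv2.findContours((L==l).astype(np.uint8),0,1); r=cv2.minAreaRect(cs[0]); b=cv2.boxPoints(r)
        print(n,p,l,st[l],r)
        for z in(.008,.024):
            w=np.array([ray(n,q,z)[:2] for q in b]); e=np.diff(w,axis=0)
            le=np.linalg.norm(e,axis=1)[:2]; L0=e[le.argmax()]
            print("  z",z,w.mean(0).round(4),le.round(4),np.degrees(np.arctan2(L0[1],L0[0])).round(1))
a=cv2.resize(im[125:245,140:240],None,fx=5,fy=5,interpolation=2)
b=cv2.resize(sc[170:220,250:350],None,fx=4,fy=4,interpolation=2)
c=cv2.resize(sc[225:330,330:445],None,fx=3,fy=3,interpolation=2)
cv2.imwrite("pics/cropA.png",a); 
o=np.zeros((515,745,3),np.uint8); o[:200,:400]=b; o[200:,400:]=c; cv2.imwrite("pics/cropB.png",o)
E
```

```text
cam [array([0.4200979 , 0.07415103, 0.95968233]), array([ 0.15328764, -0.43139105,  0.76716561])]
top (309, 197) 40 [298 178  22  38 528] ((308.1764221191406, 196.70587158203125), (14.317411422729492, 37.52897262573242), 12.52880573272705)
  z 0.008 [0.6167 0.0678] [0.0806 0.0304] -12.4
  z 0.024 [0.6134 0.0679] [0.0793 0.0299] -12.4
top (369, 209) 48 [356 190  25  39 533] ((367.9927062988281, 208.72988891601562), (37.762603759765625, 14.18233585357666), 70.01689147949219)
  z 0.008 [ 0.5906 -0.0578] [0.0302 0.0801] -161.4
  z 0.024 [ 0.5877 -0.0556] [0.0297 0.0787] -161.4
top (406, 197) 37 [398 177  23  39 535] ((408.7178955078125, 195.9419403076172), (38.262901306152344, 14.042613983154297), 75.0685806274414)
  z 0.008 [ 0.6177 -0.1444] [0.0301 0.0817] -167.1
  z 0.024 [ 0.6144 -0.1407] [0.0295 0.0803] -167.1
scene (357, 248) 34 [339 239  36  19 340] ((356.4095153808594, 247.7466278076172), (10.426427841186523, 34.30630874633789), 70.34617614746094)
  z 0.008 [0.6151 0.0675] [0.0846 0.0314] -11.3
  z 0.024 [0.6053 0.057 ] [0.0828 0.0308] -11.3
scene (385, 289) 59 [370 274  30  31 421] ((384.381103515625, 288.9135437011719), (13.454428672790527, 32.05535888671875), 36.02737045288086)
  z 0.008 [ 0.589  -0.0579] [0.0829 0.0305] 19.8
  z 0.024 [ 0.5798 -0.0657] [0.0811 0.0299] 19.8
scene (421, 307) 62 [405 290  33  32 479] ((421.4529724121094, 305.38824462890625), (14.642806053161621, 34.491943359375), 40.601295471191406)
  z 0.008 [ 0.6223 -0.1347] [0.0861 0.0314] 13.3
  z 0.024 [ 0.6124 -0.141 ] [0.0843 0.0307] 13.3
```

View pics/cropA.png

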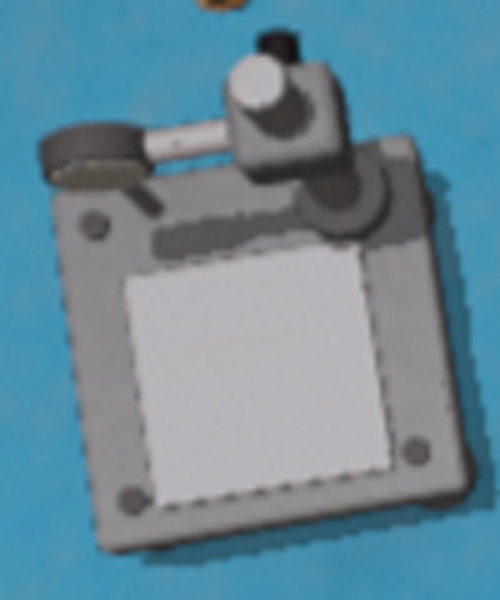

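View pics/cropB.png

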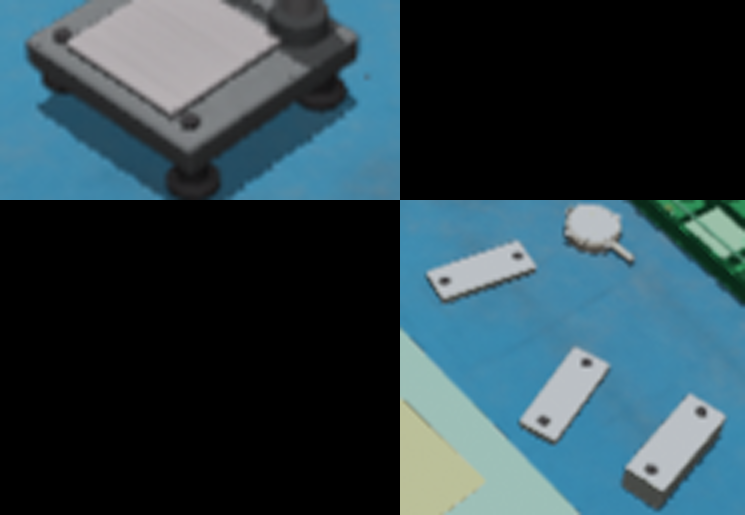

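Crop B confirms it: the plates at scene (357,248) and (385,289) are thin, and (421,307) is the thick block. Crop A shows the base plate with screws over the feet: front left at top (166.6,225), front right at (223.2,215), back left at (159,170).

Run:
```python
from h import *
for z in(.060,.062):
    P={k:ray("top",v,z)[:2] for k,v in dict(FL=(166.6,225),FR=(223.2,215),BL=(159,170),cFL=(161,234),cBL=(151,165),cFR=(233,222.5)).items()}
    Q={k:ray("scene",v,z)[:2] for k,v in dict(FL=(265.5,179),FR=(297.5,200.25),cFL=(257,181)).items()}
    print(z,{k:v.round(4) for k,v in P.items()},{k:v.round(4) for k,v in Q.items()})
    for A in(P,Q):
        d=A["FL"]-A["FR"]; print(" y-dir len",np.linalg.norm(d).round(4),"yaw",np.degrees(np.arctan2(-d[0],d[1])).round(2))
    d=P["BL"]-P["FL"];print(np.linalg.norm(d),np.degrees(np.arctan2(d[1],d[0])))
    d=P["cBL"]-P["cFL"];print(np.linalg.norm(d),np.degrees(np.arctan2(d[1],d[0])))
# paper rect
im=cv2.imread("pics/top0.png"); hsv=cv2.cvtColor(im,cv2.COLOR_BGR2HSV)
m=((hsv[...,1]<60)&(hsv[...,2]>150)).astype(np.uint8); k,L,st,ce=cv2.connectedComponentsWithStats(m)
l=L[200,190]; cs,_=cv2.findContours((L==l).astype(np.uint8),0,1); r=cv2.minAreaRect(max(cs,key=len)); b=cv2.boxPoints(r); print(r)
w=np.array([ray("top",q,.061)[:2] for q in b]); print(w, w.mean(0),[np.degrees(np.arctan2(*(w[i+1]-w[i])[::-1])) for i in range(3)])
# grey plate incl. paper
m=((hsv[...,1]<50)&(hsv[...,2]>95)).astype(np.uint8);k,L,st,ce=cv2.connectedComponentsWithStats(m)
l=L[200,190]; M=(L==l).astype(np.uint8)
lo=[min(np.where(M[y])[0]) for y in range(190,230)]; fl=np.polyfit(range(190,230),lo,1)
hi=[max(np.where(M[:,x])[0]) for x in range(170,228)]; fb=np.polyfit(range(170,228),hi,1)
u=np.linalg.solve([[1,-fl[0]],[-fb[0],1]],[fl[1]-.5,fb[1]+.5]); print("corner px",u,fl,fb)
c=ray("top",u,.06)[:2]; e=ray("top",(np.polyval(fl,175)-.5,175),.06)[:2]; f=ray("top",(225,np.polyval(fb,225)+.5),.06)[:2]
d=e-c; g=c-f; print("corner",c,"yaw left edge",np.degrees(np.arctan2(d[1],d[0])),"front edge",np.degrees(np.arctan2(-g[0],g[1])))
# tool axes now
from scipy.spatial.transform import Rotation as R
print(R.from_rotvec(manip.observe()["orientation"]).as_matrix().round(3))
```

```text
0.06 {'FL': array([0.5496, 0.3486]), 'FR': array([0.5693, 0.237 ]), 'BL': array([0.6613, 0.3678]), 'cFL': array([0.5317, 0.3591]), 'cBL': array([0.6717, 0.3843]), 'cFR': array([0.5542, 0.2173])} {'FL': array([0.5466, 0.3443]), 'FR': array([0.5664, 0.2326]), 'cFL': array([0.5257, 0.3503])}
 y-dir len 0.1134 yaw 10.01
 y-dir len 0.1135 yaw 10.06
0.11332022212993224 9.725101127710147
0.14222225752390386 10.199875126733762
0.062 {'FL': array([0.5493, 0.348 ]), 'FR': array([0.569 , 0.2367]), 'BL': array([0.6608, 0.3671]), 'cFL': array([0.5315, 0.3584]), 'cBL': array([0.6711, 0.3836]), 'cFR': array([0.5539, 0.217 ])} {'FL': array([0.5454, 0.3421]), 'FR': array([0.5652, 0.2307]), 'cFL': array([0.5246, 0.3481])}
 y-dir len 0.1131 yaw 10.01
 y-dir len 0.1132 yaw 10.06
0.11306831049647825 9.725101127710163
0.14190609646691885 10.19987512673378
((190.770263671875, 199.12161254882812), (46.52490997314453, 48.16889953613281), 80.53767395019531)
[[0.6402216  0.35830806]
 [0.65618727 0.2635834 ]
 [0.56296653 0.246318  ]
 [0.54740992 0.33988988]] [0.60169633 0.30202484] [np.float64(-80.4328207018371), np.float64(-169.50715479284233), np.float64(99.43926302472758)]
corner px [159.4956801  234.63760875] [  0.14005629 127.13320826] [-1.71060322e-01  2.61420991e+02]
corner [0.5304545  0.36199525] yaw left edge 9.955683446993705 front edge 9.671076279858168
[[-0.938  0.346 -0.   ]
 [ 0.346  0.938 -0.001]
 [ 0.    -0.001 -1.   ]]
```

```bash
cat >> h.py <<'E'
from scipy.spatial.transform import Rotation as Rn
F=np.array([.5495,.3475]); YF=9.9
def loc(x,y=0,yaw=YF,o=F):
    a=np.radians(yaw); return o+x*np.array([np.cos(a),np.sin(a)])+y*np.array([-np.sin(a),np.cos(a)])
def go(xy,z,yaw,name=""):
    s=manip.observe(); M=Rn.from_rotvec(s["orientation"]).as_matrix()
    d=M.T@(np.r_[xy,z]-s["eef_pos"])/.04
    a=np.degrees(np.arctan2(M[1,0],M[0,0])); w=(yaw-a+90)%180-90
    print(name,"d",d.round(3),"twist",round(-w,2),"| pos",s["eef_pos"].round(4),"q6",s["q"][5].round(2),"F",s["force"].round(1),"gap",round(s["finger_gap"],3),"grip",round(s["grip_force"],1),"t",s["t"])
E
python3 -c "
from h import *
go(loc(-.028,0,-12.2,np.array([.6162,.0677])),.1,-12.2)"
```

```text
d [-13.179  -7.554   3.275] twist -8.01 | pos [0.1986 0.5394 0.2308] q6 -0.13 F [ 0.5  0.  -0. ] gap 0.999 grip 0.0 t 0.1
```

>>> carry_out([
  [-13.18,-7.55,3.0,-8,60],
  [-13.18,-7.55,3.0,-8,60],
  [-13.18,-7.55,3.0,-8,60],
  [-13.18,-7.55,3.0,-8,60],
  [-13.18,-7.55,3.0,-8,60],
  [-13.18,-7.55,3.0,-8,60],
  [-13.18,-7.55,3.0,-8,60],
  [-13.18,-7.55,3.0,-8,60],
])

```text
t: 0.77
eef_pos: [0.4071, 0.2901, 0.167]
orientation: [-0.334, -3.124, 0.0]
force: [0.1, 0.5, -0.3]
finger_gap: 0.601
grip_force: 0.0
```

```bash
python3 -c "
from h import *
go(loc(-.028,0,-12.2,np.array([.6162,.0677])),.1,-12.2)"
```

```text
d [-5.584 -4.329  1.676] twist -0.0 | pos [0.4071 0.2901 0.167 ] q6 -0.89 F [ 0.1  0.5 -0.3] gap 0.601 grip 0.0 t 0.7667
```

>>> carry_out([
  [-5.5,-4.25,1.5,0,60],
  [-5.5,-4.25,1.5,0,60],
  [-5.5,-4.25,1.5,0,60],
  [-5.5,-4.25,1.5,0,60],
  [-5.5,-4.25,1.5,0,60],
  [-5.5,-4.25,1.5,0,60],
  [-5.5,-4.25,1.5,0,60],
  [-5.5,-4.25,1.5,0,60],
])

```text
t: 1.43
eef_pos: [0.5877, 0.0745, 0.1052]
orientation: [-0.34, -3.121, 0.002]
force: [0.2, 0.3, -0.9]
finger_gap: 0.6
grip_force: 0.0
```

Run:
```python
from h import *
p=np.array([.6162,.0677])
go(loc(-.028,0,-12.2,p),.03,-12.2)
c=manip.camera_info("wrist"); I=manip.read_camera("wrist"); cv2.imwrite("pics/w1.png",I)
print(proj("wrist",[*p,.008],c))
hsv=cv2.cvtColor(I,cv2.COLOR_BGR2HSV); m=((hsv[...,1]<60)&(hsv[...,2]>140)).astype(np.uint8)
m=cv2.morphologyEx(m,cv2.MORPH_OPEN,np.ones((5,5)))
for q in cv2.findContours(m,0,1)[0]:
    if cv2.contourArea(q)>800:
        r=cv2.minAreaRect(q); b=cv2.boxPoints(r); w=np.array([ray("wrist",x,.008,c)[:2] for x in b]); e=np.diff(w,axis=0); le=np.linalg.norm(e,axis=1)[:2]; L=e[le.argmax()]
        print(r[0],w.mean(0).round(4),le.round(4),np.degrees(np.arctan2(L[1],L[0])).round(1))
```

```text
d [-0.037 -0.013  1.879] twist -0.23 | pos [0.5877 0.0745 0.1052] q6 -1.36 F [ 0.2  0.3 -0.9] gap 0.6 grip 0.0 t 1.4333
[317.11604695 288.21686857]
(323.0, 405.5) [0.7105 0.0514] [0.0493 0.0313] 77.6
(18.357690811157227, 358.862060546875) [ 0.6248 -0.1571] [0.0315 0.0762] 12.8
(129.592041015625, 290.1453857421875) [ 0.5913 -0.0588] [0.0297 0.0807] 19.0
(317.0, 287.5) [0.6173 0.0674] [0.0278 0.0792] -11.6
(614.5, 231.0) [0.623  0.2677] [0.0302 0.127 ] 0.7
(255.49996948242188, 117.49998474121094) [0.5046 0.0535] [0.1401 0.2877] 77.5
```

>>> carry_out([
  [-0.03,0,1.0,0,60],
  [-0.03,0,1.8,0,60],
  [-0.03,0,2.3,0,60],
  [-0.03,0,2.5,0,60],
  [-0.03,0,2.57,0,60],
  [-0.03,0,2.57,0,60],
  [-0.03,0,2.57,0,60],
  [-0.03,0,2.57,0,60],
])

```text
t: 2.15
eef_pos: [0.5875, 0.0791, 0.0063]
orientation: [0.334, 3.122, 0.0]
force: [0.9, 0.4, -0.1]
finger_gap: 0.602
grip_force: 0.0
```

>>> carry_out([
  [0,0,0,0,15],
  [0,0,0,0,15],
  [0,0,0,0,15],
  [0,0,0,0,15],
  [0,0,0,0,15],
  [0,0,0,0,15],
  [0,0,0,0,15],
  [0,0,0,0,15],
])

```text
t: 2.82
eef_pos: [0.5872, 0.0789, 0.0061]
orientation: [0.334, 3.122, -0.0]
force: [-3.8, 0.6, 13.1]
finger_gap: 0.3
grip_force: 58.2
```

```bash
python3 -c "
from h import *
go(loc(-.12),.06,YF,'pre')"
```

```text
pre d [ 5.119  5.235 -1.355] twist -22.12 | pos [0.5872 0.0789 0.0061] q6 -1.35 F [-3.8  0.6 13.1] gap 0.3 grip 58.2 t 2.8167
```

The grasp is 4 mm too high, so I'll reopen, go lower and grip again.

>>> carry_out([
  [0,0,0,0,60],
  [0,0,0,0,60],
  [0,0,0,0,60],
  [0,0,0,0,60],
  [0,0,0.1,0,60],
  [0,0,0.1,0,60],
  [0,0,0.1,0,60],
  [0,0,0.1,0,60],
])

```text
t: 3.48
eef_pos: [0.5866, 0.0789, 0.0005]
orientation: [-0.334, -3.123, 0.0]
force: [-0.0, -0.1, -1.1]
finger_gap: 0.597
grip_force: 0.0
```

Run:
```python
from h import *
go(loc(-.028,0,-12.2,np.array([.6162,.0677])),.002,-12.2)
c=manip.camera_info("wrist"); I=manip.read_camera("wrist"); cv2.imwrite("pics/w2.png",I); print(proj("wrist",[.6162,.0677,.008],c))
```

```text
d [-0.083 -0.118 -0.037] twist -0.01 | pos [5.866e-01 7.890e-02 5.000e-04] q6 -1.35 F [-0.  -0.1 -1.1] gap 0.597 grip 0.0 t 3.4833
[306.75823691 386.63282754]
```

View pics/w2.png

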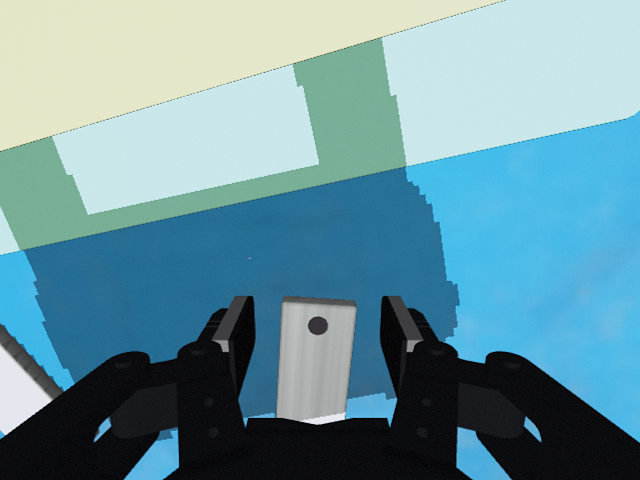

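The picture shows the shim between the open fingers with its hole at (318,326), so the grip sits about right. I'll rise 2 mm and close.

>>> carry_out([
  [0,0,-0.05,0,60],
  [0,0,-0.05,0,45],
  [0,0,-0.05,0,40],
  [0,0,-0.05,0,35],
  [0,0,-0.05,0,20],
  [0,0,-0.05,0,20],
  [0,0,-0.05,0,20],
  [0,0,-0.05,0,20],
])

```text
t: 4.2
eef_pos: [0.5869, 0.0789, 0.0033]
orientation: [0.334, 3.123, -0.0]
force: [-3.1, 0.5, 8.1]
finger_gap: 0.323
grip_force: 58.2
```

>>> carry_out([
  [0,0,-0.1,0,20],
  [0,0,-0.3,0,20],
  [0,0,-0.6,0,20],
  [0,0,-1.0,0,20],
  [0,0,-1.4,0,20],
  [0,0,-1.5,0,20],
  [0,0,-1.5,0,20],
  [0,0,-1.5,0,20],
])

```text
t: 4.87
eef_pos: [0.5866, 0.0789, 0.0626]
orientation: [0.334, 3.124, -0.0]
force: [-0.3, 0.7, -0.8]
finger_gap: 0.32
grip_force: 58.8
```

Run:
```python
from h import *
go(loc(-.12),.06,YF,'pre')
s=manip.observe(); cv2.imwrite("pics/w3.png",manip.read_camera("wrist"))
```

```text
pre d [5.107 5.237 0.065] twist -22.12 | pos [0.5866 0.0789 0.0626] q6 -1.35 F [-0.3  0.7 -0.8] gap 0.32 grip 58.8 t 4.8667
```

View pics/w3.png

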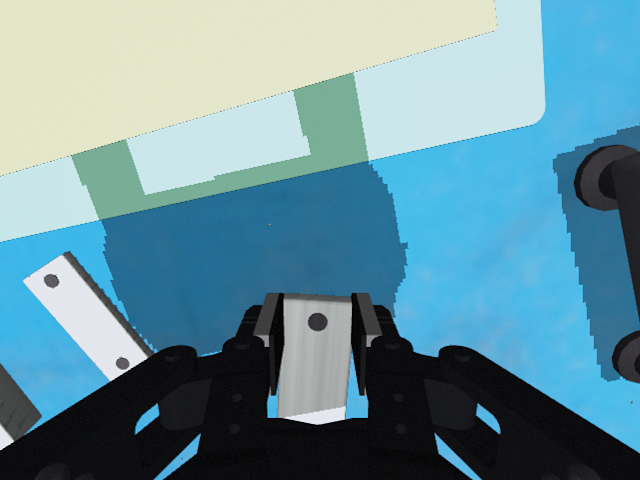

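The shim is held squarely, with the hole at (318,322). I'll back off in x first to stay clear of the stand's corner, then go to the front of the foot.

>>> carry_out([
  [1.0,0.2,-0.5,-7,20],
  [2.0,0.5,-0.5,-14,20],
  [3.0,1.0,-0.5,-22.1,20],
  [4.0,1.5,-0.5,-22.1,20],
  [5.0,2.0,-0.5,-22.1,20],
  [5.1,3.0,-0.5,-22.1,20],
  [5.1,4.0,-0.5,-22.1,20],
  [5.1,5.0,-0.5,-22.1,20],
])

```text
t: 5.58
eef_pos: [0.4277, 0.3166, 0.0824]
orientation: [0.271, -3.13, 0.0]
force: [2.4, -0.7, 0.6]
finger_gap: 0.32
grip_force: 59.0
```

>>> carry_out([
  [0,0,0,0,20],
  [0,0,0,0,20],
  [0,0,0,0,20],
  [0,0,0,0,20],
])

```text
t: 5.92
eef_pos: [0.4287, 0.3138, 0.0821]
orientation: [0.269, -3.129, 0.001]
force: [-0.3, -0.3, -0.5]
finger_gap: 0.316
grip_force: 59.1
```

```bash
cat > m.py <<'E'
from h import *
def held(n,z,near,amin=150):
    I=manip.read_camera(n); c=manip.camera_info(n); hsv=cv2.cvtColor(I,cv2.COLOR_BGR2HSV)
    m=((hsv[...,1]<60)&(hsv[...,2]>140)).astype(np.uint8)
    for q in cv2.findContours(m,0,1)[0]:
        if cv2.contourArea(q)>amin:
            r=cv2.minAreaRect(q); b=cv2.boxPoints(r); w=np.array([ray(n,x,z,c)[:2] for x in b])
            if np.linalg.norm(w.mean(0)-near)<.08:
                e=np.diff(w,axis=0); le=np.linalg.norm(e,axis=1)[:2]; L=e[le.argmax()]
                d=w.mean(0)-F; a=np.radians(YF); A=np.array([[np.cos(a),np.sin(a)],[-np.sin(a),np.cos(a)]])
                print(n,w.mean(0).round(4),le.round(4),np.degrees(np.arctan2(L[1],L[0])).round(1),"stand frame",(A@d).round(4))
    return I
E
python3 - <<'E'
from m import *
go(loc(-.12),.0035,YF,'pre')
s=manip.observe(); z=s["eef_pos"][2]+.006
I=held("top",z,loc(-.09)); cv2.imwrite("pics/top2.png",I); held("scene",z,loc(-.09))
E
```

```text
pre d [-0.121  0.313  1.965] twist -0.06 | pos [0.4287 0.3138 0.0821] q6 -1.26 F [-0.3 -0.3 -0.5] gap 0.316 grip 59.1 t 5.9167
top [0.476  0.3152] [0.0228 0.0505] -172.0 stand frame [-0.0779 -0.0192]
```

>>> carry_out([
  [-0.1,0.31,0.5,0,20],
  [-0.1,0.31,1.0,0,20],
  [-0.1,0.31,1.5,0,20],
  [-0.1,0.31,1.8,0,20],
  [-0.1,0.31,1.93,0,20],
  [-0.1,0.31,1.93,0,20],
  [-0.1,0.31,1.93,0,20],
  [-0.1,0.31,1.93,0,20],
])

```text
t: 6.68
eef_pos: [0.4314, 0.3278, 0.0066]
orientation: [-0.27, 3.129, 0.001]
force: [-0.3, 0.2, 0.1]
finger_gap: 0.321
grip_force: 59.1
```

Run:
```python
from m import *
go(loc(-.046),.0045,YF,'in')
I=held("top",.009,loc(-.09),60); J=held("scene",.009,loc(-.09),60)
print(proj("top",[*loc(-.092),.009]),proj("scene",[*loc(-.092),.009]))
o=np.zeros((480,800,3),np.uint8); o[:,:400]=cv2.resize(I[190:310,130:230],(400,480),interpolation=2); o[:,400:]=cv2.resize(J[160:256,210:290],(400,480),interpolation=2)
cv2.imwrite("pics/pre1.png",o)
```

```text
in d [-1.843 -0.022  0.055] twist -0.03 | pos [0.4314 0.3278 0.0066] q6 -1.24 F [-0.3  0.2  0.1] gap 0.321 grip 59.1 t 6.6833
top [0.4792 0.3286] [0.0189 0.0506] -173.2 stand frame [-0.0725 -0.0066]
scene [0.4886 0.3354] [0.0344 0.0292] 2.2 stand frame [-0.062  -0.0015]
[180.7044865  271.99145941] [239.91496402 211.37975574]
```

View pics/pre1.png

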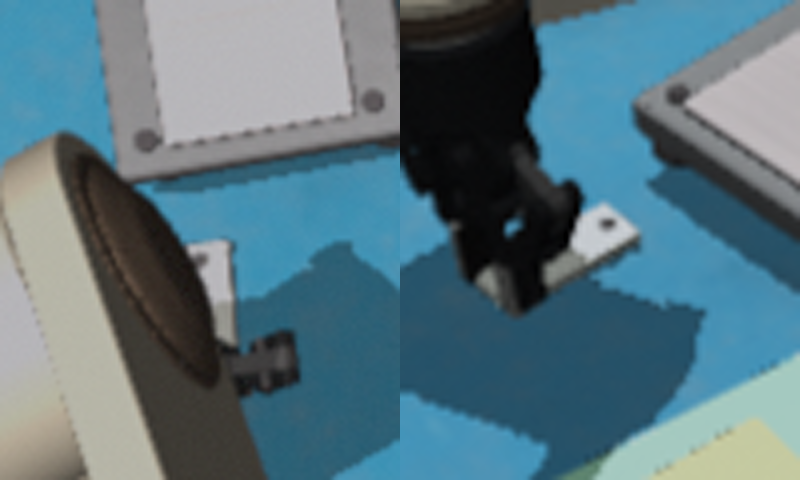

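Run:
```python
from m import *
a=np.radians(YF); A=np.array([[np.cos(a),np.sin(a)],[-np.sin(a),np.cos(a)]])
for n,u in(("top",(187.5,250.2)),("scene",(258,207.6)),("scene",(251.4,204.8)),("top",(181,254.5))): print(n,(A@(ray(n,u,.0115)[:2]-F)).round(4))
```

```text
top [-0.0501 -0.0209]
scene [-0.0538 -0.0243]
scene [-0.0585 -0.0046]
top [-0.0566 -0.0064]
```

>>> carry_out([
  [0,0.04,0.04,-4,20],
  [0,0.04,0.04,-4,20],
  [-0.3,0.04,0.04,-4,20],
  [-0.6,0.04,0.04,-4,20],
  [-0.8,0.04,0.04,-4,20],
  [-0.9,0.04,0.04,-4,20],
  [-0.9,0.04,0.04,-4,20],
  [-0.9,0.04,0.04,-4,20],
])

```text
t: 7.45
eef_pos: [0.4657, 0.3353, 0.0037]
orientation: [0.379, -3.118, 0.0]
force: [-0.3, -0.5, 0.3]
finger_gap: 0.32
grip_force: 59.1
```

Run:
```python
from m import *
go(loc(-.046),.0042,YF,'in')
I=manip.read_camera("top"); J=manip.read_camera("scene")
o=np.zeros((480,800,3),np.uint8); o[:,:400]=cv2.resize(I[190:310,130:230],(400,480),interpolation=2); o[:,400:]=cv2.resize(J[160:256,210:290],(400,480),interpolation=2)
cv2.imwrite("pics/pre2.png",o)
```

```text
in d [-0.959 -0.126 -0.012] twist 3.95 | pos [0.4657 0.3353 0.0037] q6 -1.32 F [-0.3 -0.5  0.3] gap 0.32 grip 59.1 t 7.45
```

View pics/pre2.png

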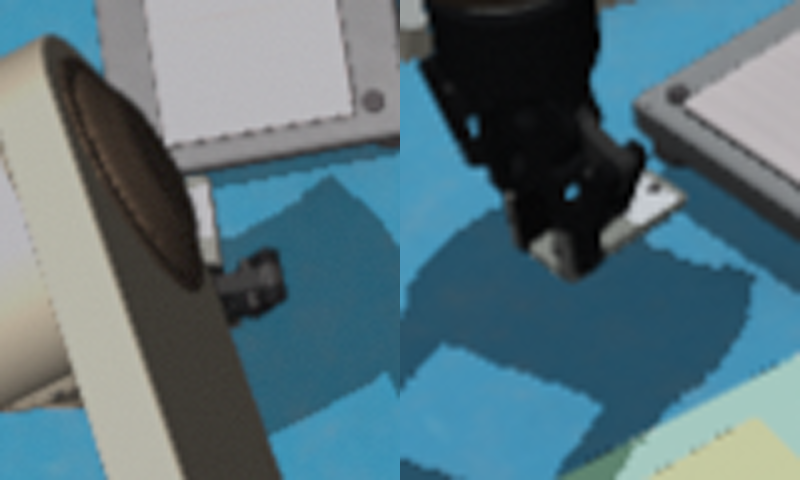

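Run:
```python
from m import *
a=np.radians(YF); A=np.array([[np.cos(a),np.sin(a)],[-np.sin(a),np.cos(a)]])
for n,u in(("scene",(267.2,199.8)),("scene",(261,197.4)),("top",(182.5,234.5))): print(n,(A@(ray(n,u,.0095)[:2]-F)).round(4))
print(A@(manip.observe()["eef_pos"][:2]-F))
```

```text
scene [-0.0176 -0.0176]
scene [-0.0225  0.0007]
top [-0.0155 -0.0148]
[-0.08481107  0.00244738]
```

>>> carry_out([
  [-0.2,-0.015,0,0,20],
  [-0.4,-0.03,0,0,20],
  [-0.6,-0.04,0,0,20],
  [-0.8,-0.055,0,0,20],
  [-0.96,-0.07,0,0,20],
  [-0.96,-0.07,0,0,20],
  [-0.96,-0.07,0,0,20],
  [-0.96,-0.07,0.01,0,20],
])

```text
t: 8.22
eef_pos: [0.5038, 0.3419, 0.0034]
orientation: [0.38, -3.118, 0.0]
force: [0.9, -0.4, 3.7]
finger_gap: 0.317
grip_force: 59.6
```

>>> carry_out([
  [0,0,0.01,0,20],
  [0,0,0.01,0,30],
  [0,0,0,0,36],
  [0,0,0,0,45],
  [0,0,-0.03,0,55],
  [0,0,-0.03,0,55],
])

```text
t: 8.72
eef_pos: [0.5039, 0.342, 0.0048]
orientation: [-0.38, 3.118, 0.0]
force: [-0.0, -0.8, -0.9]
finger_gap: 0.553
grip_force: 0.0
```

Run:
```python
from m import *
go(loc(-.12),.0042,YF,'out')
a=np.radians(YF); A=np.array([[np.cos(a),np.sin(a)],[-np.sin(a),np.cos(a)]]); print(A@(manip.observe()["eef_pos"][:2]-F))
```

```text
out d [1.854 0.068 0.016] twist 3.99 | pos [0.5039 0.342  0.0048] q6 -1.34 F [-0.  -0.8 -0.9] gap 0.553 grip 0.0 t 8.7167
[-0.04582572  0.0024319 ]
```

Released without force on the stand. I'll back straight out, rise, and measure.

>>> carry_out([
  [0.5,0.035,0,0,60],
  [1.2,0.08,0,0,60],
  [2.0,0.1,-0.5,0,60],
  [2.5,0.1,-1.5,0,60],
  [2.5,0.1,-2.5,0,60],
  [2.5,-0.8,-2.5,0,60],
  [2.5,-1.8,-2.5,0,60],
  [2.5,-2.8,-2.5,0,60],
])

```text
t: 9.38
eef_pos: [0.4338, 0.2085, 0.1056]
orientation: [-0.383, 3.116, 0.0]
force: [0.5, -0.0, -0.9]
finger_gap: 0.602
grip_force: 0.0
```

Run:
```python
from m import *
go(loc(-.028,0,19.1,np.array([.5905,-.0582])),.06,19.1,'shim2')
I=held("top",.008,loc(-.035),40); J=held("scene",.008,loc(-.035),40)
print([p.round(1) for p in (proj("top",[*loc(-.058,0),.008]),proj("scene",[*loc(-.058,0),.008]))])
o=np.zeros((480,800,3),np.uint8); o[:,:400]=cv2.resize(I[190:310,130:230],(400,480),interpolation=2); o[:,400:]=cv2.resize(J[160:256,230:310],(400,480),interpolation=2)
cv2.imwrite("pics/after1.png",o)
```

```text
shim2 d [-1.488 -7.479  1.142] twist -5.08 | pos [0.4338 0.2085 0.1056] q6 -1.53 F [ 0.5 -0.  -0.9] gap 0.602 grip 0.0 t 9.3833
[array([178.5, 255.8]), array([250.5, 204.9])]
```

Run:
```python
from m import *
a=np.radians(YF); A=np.array([[np.cos(a),np.sin(a)],[-np.sin(a),np.cos(a)]])
I=manip.read_camera("top"); J=manip.read_camera("scene")
for n,K,(u0,u1,v0,v1) in(("top",I,(150,210,230,270)),("scene",J,(235,285,180,222))):
    h=cv2.cvtColor(K,cv2.COLOR_BGR2HSV)[v0:v1,u0:u1]; m=((h[...,1]<90)&(h[...,2]>60)).astype(np.uint8)
    k,L,st,ce=cv2.connectedComponentsWithStats(m)
    for i in range(1,k):
        if st[i,4]>15: print(n,st[i]+[u0,v0,0,0,0],ce[i]+[u0,v0])
    if n=="top":
        for v in range(236,260,2):
            w=np.where(m[v-v0])[0]; 
            if len(w): print(v,w[0]+u0,w[-1]+u0,[(A@(ray("top",(x,v),.008)[:2]-F)).round(3) for x in(w[0]+u0-.5,w[-1]+u0+.5)])
    else:
        for v in range(192,216,2):
            w=np.where(m[v-v0])[0]
            if len(w): print(v,w[0]+u0,w[-1]+u0,[(A@(ray("scene",(x,v),.008)[:2]-F)).round(3) for x in(w[0]+u0-.5,w[-1]+u0+.5)])
```

```text
top [ 150  230   60   40 2226] [181.1410602 250.5557053]
236 168 209 [array([-0.013,  0.017]), array([-0.028, -0.07 ])]
238 168 209 [array([-0.017,  0.017]), array([-0.032, -0.069])]
240 163 209 [array([-0.019,  0.028]), array([-0.037, -0.068])]
242 156 209 [array([-0.021,  0.043]), array([-0.041, -0.068])]
244 150 209 [array([-0.023,  0.056]), array([-0.045, -0.067])]
246 150 209 [array([-0.027,  0.057]), array([-0.049, -0.066])]
248 150 209 [array([-0.031,  0.057]), array([-0.053, -0.066])]
250 150 209 [array([-0.035,  0.058]), array([-0.057, -0.065])]
252 150 209 [array([-0.04 ,  0.058]), array([-0.061, -0.065])]
254 150 209 [array([-0.044,  0.059]), array([-0.065, -0.064])]
256 150 209 [array([-0.048,  0.059]), array([-0.07 , -0.063])]
258 150 209 [array([-0.052,  0.06 ]), array([-0.074, -0.063])]
scene [262 180  23  20 271] [275.84132841 186.57195572]
scene [248 201   5   6  17] [250.23529412 203.17647059]
scene [257 200   4   5  18] [258.5 202. ]
192 275 284 [array([ 0.016, -0.008]), array([ 0.034, -0.026])]
194 243 284 [array([-0.046,  0.046]), array([ 0.029, -0.032])]
196 279 284 [array([ 0.013, -0.026]), array([ 0.023, -0.038])]
198 235 284 [array([-0.07 ,  0.049]), array([ 0.018, -0.043])]
200 258 260 [array([-0.034,  0.001]), array([-0.029, -0.004])]
202 236 260 [array([-0.077,  0.036]), array([-0.034, -0.01 ])]
204 249 259 [array([-0.059,  0.006]), array([-0.04 , -0.014])]
206 237 252 [array([-0.085,  0.022]), array([-0.057, -0.007])]
212 255 255 [array([-0.068, -0.027]), array([-0.066, -0.029])]
```

>>> carry_out([
  [-1.45,-7.4,0.6,-5.1,60],
  [-1.45,-7.4,0.6,-5.1,60],
  [-1.45,-7.4,0.6,-5.1,60],
  [-1.45,-7.4,0.6,-5.1,60],
  [-1.45,-7.4,0.6,-5.1,60],
  [-1.45,-7.4,0.6,-5.1,60],
  [-1.45,-7.4,0.6,-5.1,60],
  [-1.45,-7.4,0.6,-5.1,60],
])

```text
t: 10.25
eef_pos: [0.563, -0.0676, 0.0799]
orientation: [0.516, -3.099, 0.001]
force: [0.3, -0.4, -0.7]
finger_gap: 0.601
grip_force: 0.0
```

>>> carry_out([
  [0,0,0,0,60],
  [0,0,0,0,60],
  [0,0,0,0,60],
  [0,0,0,0,60],
])

```text
t: 10.58
eef_pos: [0.5609, -0.0625, 0.0808]
orientation: [-0.521, 3.098, 0.0]
force: [1.5, -0.0, 0.2]
finger_gap: 0.598
grip_force: 0.0
```

Run:
```python
from m import *
go(loc(-.028,0,19.1,np.array([.5905,-.0582])),.002,19.1,'shim2')
I=manip.read_camera("top"); J=manip.read_camera("scene")
o=np.zeros((480,800,3),np.uint8); o[:,:400]=cv2.resize(I[190:310,130:230],(400,480),interpolation=2); o[:,400:]=cv2.resize(J[160:256,230:310],(400,480),interpolation=2)
cv2.imwrite("pics/after1.png",o)
c=manip.camera_info("wrist"); I=manip.read_camera("wrist")
hsv=cv2.cvtColor(I,cv2.COLOR_BGR2HSV); m=((hsv[...,1]<60)&(hsv[...,2]>140)).astype(np.uint8)
for q in cv2.findContours(m,0,1)[0]:
    if cv2.contourArea(q)>800:
        r=cv2.minAreaRect(q); b=cv2.boxPoints(r); w=np.array([ray("wrist",x,.008,c)[:2] for x in b]); e=np.diff(w,axis=0); le=np.linalg.norm(e,axis=1)[:2]; L=e[le.argmax()]
        print(r[0],w.mean(0).round(4),le.round(4),np.degrees(np.arctan2(L[1],L[0])).round(1))
```

```text
shim2 d [-0.034 -0.139  1.971] twist -0.01 | pos [ 0.5609 -0.0625  0.0808] q6 -2.15 F [ 1.5 -0.   0.2] gap 0.598 grip 0.0 t 10.5833
(308.4999694824219, 301.5) [ 0.5914 -0.0586] [0.0797 0.0281] -162.3
(160.0, 302.0) [ 0.6224 -0.1466] [0.0311 0.0836] 13.6
(440.4999694824219, 160.49996948242188) [ 0.4931 -0.0124] [0.2008 0.1838] 109.1
```

View pics/after1.png

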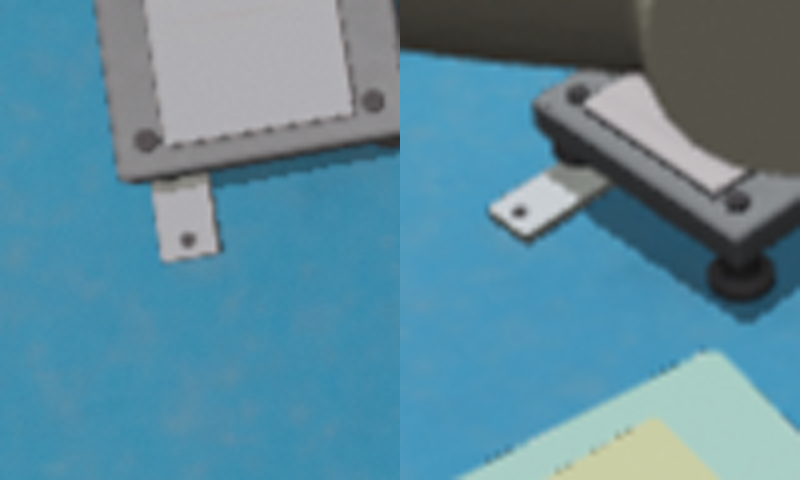

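The picture shows the first shim lying flat and square under the foot: top crop end at (163,262)-(220,251), screw at (147,140). Now for the second.

>>> carry_out([
  [-0.03,-0.14,0.5,0,60],
  [-0.03,-0.14,1.2,0,60],
  [-0.03,-0.14,1.7,0,60],
  [-0.03,-0.14,1.9,0,60],
  [-0.03,-0.14,1.9,0,60],
  [-0.03,-0.14,1.9,0,60],
  [-0.03,-0.14,1.9,0,60],
  [-0.03,-0.14,1.9,0,60],
])

```text
t: 11.4
eef_pos: [0.5648, -0.0692, 0.0061]
orientation: [-0.518, 3.097, -0.001]
force: [0.2, 0.9, 0.2]
finger_gap: 0.601
grip_force: 0.0
```

>>> carry_out([
  [0,0,0,0,60],
  [0,0,0,0,60],
  [0,0,0,0,60],
  [0,0,0,0,60],
])

```text
t: 11.73
eef_pos: [0.5641, -0.0691, 0.0049]
orientation: [-0.518, 3.098, -0.0]
force: [0.5, -0.5, 0.3]
finger_gap: 0.601
grip_force: 0.0
```

Run:
```python
from m import *
go(loc(-.028,0,18.7,np.array([.5909,-.0583])),.0025,18.7,'shim2')
```

```text
shim2 d [-0.021  0.042  0.06 ] twist 0.29 | pos [ 0.5641 -0.0691  0.0049] q6 -2.16 F [ 0.5 -0.5  0.3] gap 0.601 grip 0.0 t 11.7333
```

>>> carry_out([
  [-0.02,0.04,0.05,0,60],
  [-0.02,0.04,0.05,0,60],
  [-0.02,0.04,0.05,0,50],
  [-0.02,0.04,0.05,0,42],
  [-0.02,0.04,0.05,0,37],
  [-0.02,0.04,0.05,0,20],
  [-0.02,0.04,0.05,0,20],
  [-0.02,0.04,0.05,0,20],
])

```text
t: 12.4
eef_pos: [0.5645, -0.0674, 0.003]
orientation: [-0.518, 3.098, -0.0]
force: [-1.1, -0.1, 5.5]
finger_gap: 0.329
grip_force: 59.3
```

>>> carry_out([
  [0,0,0,0,20],
  [0,0,-0.1,0,20],
  [0,0,-0.4,0,20],
  [0,0,-1.0,0,20],
  [0,0,-1.8,0,20],
  [0,0,-2.2,0,20],
  [0,0,-2.2,0,20],
  [0,0,-2.2,0,20],
])

```text
t: 13.07
eef_pos: [0.5648, -0.0675, 0.0922]
orientation: [-0.518, 3.097, -0.002]
force: [-0.2, 0.2, -1.0]
finger_gap: 0.323
grip_force: 59.2
```

Run:
```python
from m import *
go(loc(-.14),.09,YF,'pre')
c=manip.camera_info("wrist"); I=manip.read_camera("wrist"); cv2.imwrite("pics/w5.png",I)
# held-shim edges compared with tool x axis
h=cv2.cvtColor(I,cv2.COLOR_BGR2HSV); m=((h[...,1]<60)&(h[...,2]>90)).astype(np.uint8)
for v in range(305,415,10):
    w=np.where(m[v,270:370])[0]; print(v,w.min()+270 if len(w) else None,w.max()+270 if len(w) else None,end=" ")
old=cv2.imread("pics/w3.png"); h=cv2.cvtColor(old,cv2.COLOR_BGR2HSV); m=((h[...,1]<60)&(h[...,2]>90)).astype(np.uint8)
print()
for v in range(305,415,10):
    w=np.where(m[v,270:370])[0]; print(v,w.min()+270 if len(w) else None,w.max()+270 if len(w) else None,end=" ")
```

```text
pre d [ 0.442 10.487  0.04 ] twist 9.09 | pos [ 0.5648 -0.0675  0.0922] q6 -2.16 F [-0.2  0.2 -1. ] gap 0.323 grip 59.2 t 13.0667
305 283 351 315 283 351 325 283 351 335 284 369 345 284 369 355 283 352 365 283 352 375 283 352 385 284 352 395 284 351 405 284 351 
305 283 351 315 284 351 325 284 351 335 284 369 345 284 369 355 282 350 365 281 349 375 280 348 385 279 347 395 278 366 405 278 345
```

>>> carry_out([
  [0.8,1.0,0,5,20],
  [1.2,2.0,0,9.1,20],
  [1.4,3.0,0,9.1,20],
  [1.4,4.0,0,9.1,20],
  [1.4,5.0,0,9.1,20],
  [1.2,6.0,0,9.1,20],
  [1.0,7.0,0,9.1,20],
  [0.8,8.0,0,9.1,20],
])

```text
t: 13.78
eef_pos: [0.429, 0.2233, 0.0901]
orientation: [0.27, -3.129, 0.001]
force: [1.0, -1.0, -0.9]
finger_gap: 0.322
grip_force: 59.3
```

Run:
```python
from m import *
go(loc(-.14),.04,YF,'pre')
```

```text
pre d [-2.000e-03  2.540e+00  1.251e+00] twist -0.03 | pos [0.429  0.2233 0.0901] q6 -1.42 F [ 1.  -1.  -0.9] gap 0.322 grip 59.3 t 13.7833
```

>>> carry_out([
  [0,0.8,0,0,20],
  [0,1.6,0.3,0,20],
  [0,2.3,0.7,0,20],
  [0,2.54,1.1,0,20],
  [0,2.54,1.25,0,20],
  [0,2.54,1.25,0,20],
  [0,2.54,1.25,0,20],
  [0,2.54,1.25,0,20],
])

```text
t: 14.45
eef_pos: [0.4135, 0.321, 0.0413]
orientation: [-0.269, 3.13, -0.0]
force: [0.1, 0.7, 0.1]
finger_gap: 0.321
grip_force: 59.3
```

>>> carry_out([
  [0,0,0,0,20],
  [0,0,0,0,20],
  [0,0,0,0,20],
])

```text
t: 14.7
eef_pos: [0.4133, 0.3214, 0.0412]
orientation: [-0.269, 3.129, 0.0]
force: [0.1, -0.6, -0.6]
finger_gap: 0.318
grip_force: 59.3
```

Run:
```python
from m import *
go(loc(-.12,.001),.013,YF,'pre')
```

```text
pre d [-0.465  0.082  0.706] twist -0.06 | pos [0.4133 0.3214 0.0412] q6 -1.23 F [ 0.1 -0.6 -0.6] gap 0.318 grip 59.3 t 14.7
```

>>> carry_out([
  [-0.05,0.08,0.3,0,20],
  [-0.05,0.08,0.6,0,20],
  [-0.05,0.08,0.72,0,20],
  [-0.05,0.08,0.72,0,20],
  [-0.05,0.08,0.72,0,20],
  [-0.05,0.08,0.72,0,20],
  [-0.05,0.08,0.72,0,20],
])

```text
t: 15.28
eef_pos: [0.4145, 0.3253, 0.0122]
orientation: [-0.271, 3.129, 0.0]
force: [-0.7, 0.2, -0.2]
finger_gap: 0.322
grip_force: 59.3
```

Run:
```python
from m import *
go(loc(-.048,.001),.012,YF,'pre')
held("scene",.017,loc(-.1),60)
h=cv2.imwrite("pics/pre3.png",manip.read_camera("scene"))
```

```text
pre d [-2.219 -0.009  0.005] twist -0.01 | pos [0.4145 0.3253 0.0122] q6 -1.22 F [-0.7  0.2 -0.2] gap 0.322 grip 59.3 t 15.2833
scene [0.4664 0.3303] [0.0308 0.0298] 35.3 stand frame [-0.0848 -0.0027]
scene [0.5096 0.3347] [0.0461 0.0307] 11.4 stand frame [-0.0415 -0.0058]
```

>>> carry_out([
  [-0.3,0,0,0,20],
  [-0.6,0,0,0,20],
  [-0.9,0,0,0,20],
  [-1.1,0,0,0,20],
  [-1.1,0,0,0,20],
  [-1.1,0,0,0,20],
  [-1.1,0,0,0,20],
])

```text
t: 15.97
eef_pos: [0.4571, 0.3326, 0.0117]
orientation: [0.271, -3.129, 0.0]
force: [0.4, -0.6, -0.2]
finger_gap: 0.322
grip_force: 59.3
```

Run:
```python
from m import *
go(loc(-.048,.001),.012,YF,'in')
```

```text
in d [-1.139 -0.006 -0.007] twist -0.01 | pos [0.4571 0.3326 0.0117] q6 -1.25 F [ 0.4 -0.6 -0.2] gap 0.322 grip 59.3 t 15.9667
```

>>> carry_out([
  [-0.15,0,0,0,20],
  [-0.3,0,0,0,20],
  [-0.45,0,0,0,20],
  [-0.6,0,0,0,20],
  [-0.6,0,0,0,20],
  [-0.6,0,0,0,20],
])

```text
t: 16.47
eef_pos: [0.4816, 0.3368, 0.0117]
orientation: [0.27, -3.13, 0.0]
force: [-0.0, -0.1, -1.6]
finger_gap: 0.323
grip_force: 59.3
```

>>> carry_out([
  [-0.15,0,0,0,20],
  [-0.3,0,0,0,20],
  [-0.45,0,0,0,20],
  [-0.54,0,0,0,20],
  [-0.54,0,0,0,20],
  [-0.54,0,0,0,20],
])

```text
t: 16.97
eef_pos: [0.5027, 0.3406, 0.0117]
orientation: [0.27, -3.13, 0.0]
force: [-0.9, -1.4, 0.1]
finger_gap: 0.321
grip_force: 59.3
```

Run:
```python
from m import *
go(loc(-.048,.001),.0112,YF,'in')
```

```text
in d [ 0.017 -0.006  0.012] twist -0.02 | pos [0.5027 0.3406 0.0117] q6 -1.27 F [-0.9 -1.4  0.1] gap 0.321 grip 59.3 t 16.9667
```

Second shim is in with no push force. I'll lower it slightly, release, back straight out and rise.

>>> carry_out([
  [0,0,0.02,0,20],
  [0,0,0.02,0,30],
  [0,0,0.01,0,36],
  [0,0,0,0,45],
  [0,0,0,0,55],
  [0,0,0,0,55],
])

```text
t: 17.47
eef_pos: [0.5026, 0.3406, 0.0119]
orientation: [0.271, -3.13, 0.0]
force: [-0.1, 0.4, -0.2]
finger_gap: 0.549
grip_force: 0.0
```

>>> carry_out([
  [0.5,0,0,0,60],
  [1.2,0,0,0,60],
  [2.0,0,-0.3,0,60],
  [2.5,0,-1.5,0,60],
  [2.5,0,-2.5,0,60],
  [2.5,-1,-3,0,60],
  [2.5,-2,-3,0,60],
  [2.5,-3,-3,0,60],
])

```text
t: 18.13
eef_pos: [0.4247, 0.2074, 0.1341]
orientation: [-0.274, 3.126, 0.001]
force: [1.2, 0.7, -0.6]
finger_gap: 0.604
grip_force: 0.0
```

>>> carry_out([
  [0,-1,0,0,60],
  [0,-2,0,0,60],
  [0,-3,0,0,60],
  [0,-4,0,0,60],
  [0,-5,0,0,60],
  [0,-5,0,0,60],
  [0,-5,0,0,60],
  [0,-5,0,0,60],
])

```text
t: 18.8
eef_pos: [0.4585, 0.011, 0.1318]
orientation: [0.269, -3.13, -0.0]
force: [-0.5, 0.7, -0.6]
finger_gap: 0.602
grip_force: 0.0
```

Run:
```python
from m import *
I=manip.read_camera("top"); J=manip.read_camera("scene"); print(manip.observe()["t"],manip.observe()["force"])
held("top",.016,loc(-.04),60); held("scene",.016,loc(-.04),60)
o=np.zeros((480,800,3),np.uint8); o[:,:400]=cv2.resize(I[190:310,130:230],(400,480),interpolation=2); o[:,400:]=cv2.resize(J[160:256,230:310],(400,480),interpolation=2)
cv2.imwrite("pics/after2.png",o)
```

```text
18.9 [-0.46636372 -0.15317973 -0.38684312]
top [0.5127 0.3425] [0.0288 0.0439] -168.9 stand frame [-0.0372  0.0014]
scene [0.5109 0.3416] [0.0526 0.031 ] 11.5 stand frame [-0.039   0.0008]
```

View pics/after2.png

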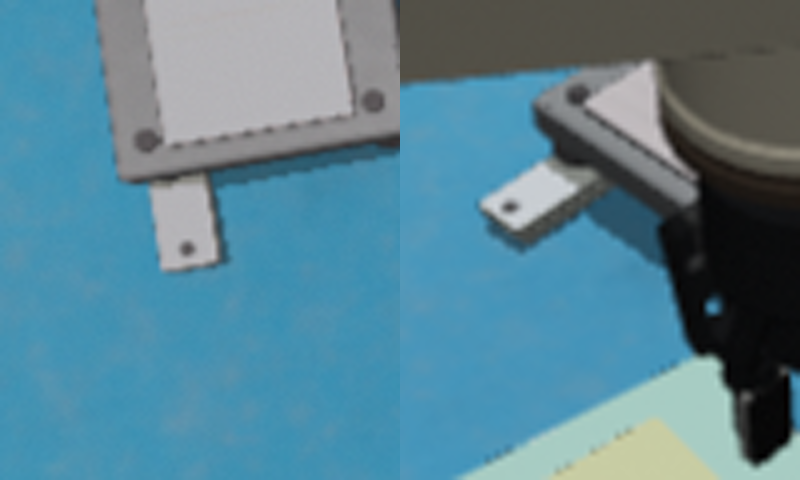

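Both shims are stacked, square and centred: top crop end at (190,265), stand frame y about 1 mm, centre about -20 mm. The stand hasn't moved, with its screw still at (147,140).

```bash
python3 -c "
from workcell import manip
print(manip.hand_in())"
```

```text
the job is handed in; nothing more can be done
None
```

Both thin shims are stacked flat and square under the front left foot, the stand shows no movement in the last pictures, the thick block was never touched, and the job is handed in (the interface gave no verdict).

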